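# Draw back and lock the spring pusher of a cup-lid magazine for refilling

## Robot

A 6-joint arm with a two-finger parallel gripper is mounted at the origin on a cart in front of the work surface, level with it; the furniture and walls round the work are solid. World frame = base frame: x ahead of the robot, y to its left, z up, the work surface at z = 0. Lengths are in m, angles in degrees, forces in N, time in s.
With the tool pointing down it reaches from about 0.35 to 0.875 m from the base axis. Payload 4.2 kg.
Tool frame: the origin (TCP) lies on the centre line of the jaws, within the pads' length; the fingertips stand 19 mm ahead of it and the grasp point (between the pads) is the TCP; z points along the fingers, y is the line along which they close (so a half turn about z gives the same grasp; the last joint's range is limited). The gripper opens to 87 mm and grips with 3 to 60 N. Pads are 19 mm wide; open, the fingers measure 117 mm over their backs; the gripper's body (75 mm by 190 mm) begins 51 mm behind the grasp point.
Start: joints at [79.676, 22.042, 0.453, 0, -68.411, -14.817], TCP at [0.265, 0.566, 0.242] pointing down, gripper open.
Joint ranges: [-179.83, 179.83], [-69.29, 118.12], [-61.27, 80.66], [-181.25, 117.63], [-171.15, -9.14], [-177.46, 177.46]. Speed limits (degrees/s): [159.86, 159.86, 180, 180, 180, 180].

## Interface

Orientations are given as a 3x3 rotation matrix whose columns are the frame's x, y, z axes.
In Python, from station import sense, capture, finish_job, search_frame, masks_of gives the robot as it stands.
- The arm moves only by the tool drive_tool, never from a script. Its argument "rows" is a list of rows, each a list of 7 numbers: the opening in per cent of the stroke, from 0 (shut) to 100 (fully open), then the shift along the world's x, y, z in mm, then the turn, a rotation vector about the world's x, y, z in rad. In form: [[fingers, dx, dy, dz, wx, wy, wz], ...]. A call has 1 to 5 rows; each row shifts and turns the commanded pose from where the row before left it; what a row does not reach is not made up. A row lasts 1/12 s, in which the tool goes at most 41.7 mm and 7.16 degrees, less where a joint would pass 70% of its speed; a pose out of reach is approached as far as the arm can. A call is refused whole if a number of a shift passes 41.7 or a number of a turn 0.125, either way. A call with a gripper value outside its range is refused whole. The fingers move at their own pace and stop on an object; the grip force is fixed at half the most. Time passes only in rows, so rows that do not move let the fingers close. It gives the time, the measured TCP pose, the force, the opening and the grip force at its end, in the units of the state.
- sense(): the state, without advancing time (a new reading comes with each control period).
- capture(name): name is "side" or "top"; returns a dict with "frame" (384x512x3 uint8, red, green, blue), "z_map" (384x512 float32, m along the optical axis (not along the pixel's ray), 0 where there is no reading), "fx", "fy", "cx", "cy" (pixels), "R" (3x3) and "t" (3): a world point X has camera coordinates R X + t. Camera axes: x right, y down, z forward; pixel columns grow to the right and rows downward; lengths in m; the calibration is good to about 2 mm. A picture is of the moment at which its call begins.
- finish_job(): hands the job in; it is judged then, once.
Trained networks look in a picture, given as the dict that the camera call returned (one of the last four; its "shot" number tells which), for a name from the list of things; names that differ only in an ending like _2 or _b are one class to them, and where a whole thing is asked for, a point or a joint stands for the part that bears it (a point fixed in the world has none). Each returns a list of dicts, best first, with "p" (0 to 1); they miss things now and then, are a little off and sometimes report something else, mostly with a low value. They report only what shows in the picture. A call takes as long as a camera call.
- search_frame(label, picture): "xy" ([column, row] in pixels, amid what is visible of it).
- masks_of(label, picture): "region" (384x512 bool, what is visible of it) and "xy" ([column, row] in pixels, amid what is visible of it).
The state is a dict: "time_s": time; "joints": joint angles; "joint_velocities": joint speeds; "effort": joint torques, N m; "tcp_pos": TCP position; "ee_rot": TCP orientation; "wrist_force": force on the tool from outside, world axes, zero at the start; "moment": the same for the moment, N m; "gripper_width": opening from 0.0 (shut) to 1.0 (fully open); "gripper_force": force on a finger pad.
Only numpy, scipy, OpenCV 4.12 (cv2) and the standard library are available. Lean on these libraries where they do the work, as an engineer would, in place of code of your own. Each camera call takes 0.05 s, during which the arm holds its last target. There are 200 camera calls.

## Task

The cup-lid magazine is nearly empty and must be made ready for a new sleeve of lids. Hook the open fingers round the upright grip and its leaning cam lever, in front of the T-bar, and draw the spring pusher back until the pointer on its carriage stands level with the index clip on the beam; then, holding it on that mark, squeeze the cam lever fully shut against the upright grip so that it locks. Finish while still holding on, fingers squeezing lever and grip together with the pusher on its mark, and leave the index clip, the drink and the spare lid where they are.

Things in the scene. Friction and masses are not known exactly. Their poses are not given: they have to be found in the camera images.
- lid_magazine: Steel cup-lid magazine fixed on the counter, 118 (its x) x 316 (its y) mm, 160 high; lids stand on edge under an aluminium beam (24 mm wide, top 152 mm above the counter) that runs along its y at x = 0. Origin: centre of underside. +y end: the mouth; the pusher is drawn back toward -y. -x: the open side, to which the lever leans. All x, y below are in its frame, all heights above the counter.
- pusher (a joint): Pusher carriage's way along the beam, m: 0 = forward against the last lids (its start), grows as it is drawn back toward -y; stop at 0.165. Its middle is at y = 0.060 - value. A spring pulls it forward with 5 to 8 N, so let go unlocked it runs forward. Aluminium block, 38 x 44 mm, top 168 mm high; carries the upright grip, the lever and the T-bar.
- index_clip (a joint): Setting of the index clip on the beam's lower half, m, on the scale of joint pusher: the pusher is on its mark when both values are equal. Black clip, 12 mm long, with a 3 mm thick lug sticking out to -x from its middle. Stiff; not to be moved.
- cam_lever (a joint): Lever angle, rad: 0 = open, leaning 0.5 rad from upright to -x; 0.5 = shut, upright against the grip. Steel, 26 mm wide along the beam, pin at x = -6 mm, 169.5 mm high; tip 41 mm from the pin, open it reaches to x = -30 mm. Stays where left; closing takes 4 to 8 N at the tip. From about 0.3 rad its cam brakes, shut it locks the pusher. Shut, lever and grip span x = -10 to +10 mm.
- upright_grip (a point): Middle of the upright grip: black plate fixed on the carriage, 10 mm thick (x from 0 to +10 mm), 37 mm along the beam, 3.5 mm behind (-y of) the carriage's middle, from 167 to 214 mm high. Axes as the magazine's.
- t_bar (a point): Middle of the T-bar fixed on the carriage: steel bar across the beam (along x, from -52 to +52 mm), 9.6 mm thick, 198 mm high, 22.5 mm behind (-y of) the carriage's middle. Open fingers astride grip and lever and in front of the bar pull the pusher back by it.
- grip_centre (a point): Where to squeeze, fingers pointing down and closing along the magazine's x: on the beam's middle line, 5 mm behind the carriage's middle, 196 mm high. Beside it only the T-bar stands higher than 171 mm. Moves with the pusher. Axes as the magazine's.
- lever_tip (a point): Middle of the lever's rolled tip (9 mm thick); moves with the lever.
- pusher_pointer (a point): Tip of the small pointer at the middle of the carriage's -x side, 146.5 mm high, x = -25 mm; moves with the pusher. Axes as the magazine's.
- clip_index (a point): Tip of the index clip's lug, x = -26.5 mm, 141 mm high. Axes as the magazine's. The pusher is on its mark when the pointer's y equals this point's y in the magazine's frame.
- smoothie: Bystander: clear cup of pink drink, 100 mm wide, 152 mm high, on the counter to the right of the magazine. Origin: centre of its foot.
- fresh_lid: Bystander: flat clear lid, 101 mm wide, 10 mm thick, lying on the counter. Origin: centre of its underside.

How it is judged:
By the outcome, as a careful person would: the job done as asked, in the order asked, and still so for the second after the job is handed in, while the arm keeps its last pose, push and grip.
It also fails if it takes over 38 s, if anything falls off the work surface, if the arm or the gripper's body presses on something with over 40 N, if the wrist force passes 120 N, or if a joint passes its speed limit or range.

## Working session

There is one attempt and no reset: what is moved stays moved. The work goes in short steps, Python scripts to look and compute and a tool call to move; the robot and the scene stay as the last step left them, time stands still between calls to the robot, and variables do not carry over. Pictures are saved under pics/ and viewed, at most 10 in all, crops included, and the job is handed in when it is done.

Besides the shell and the picture viewer there is one more tool, called after "Emit:" by a JSON object that holds its "op" and its "data". drive_tool: Moves the arm, as the interface text tells. Its arguments: {"type":"object","properties":{"rows":{"type":"array"}},"required":["rows"]}

```bash
mkdir -p pics; cat > h.py <<'E'
import numpy as np, cv2
from station import *
def world(c,u,v,z):
    p=np.array([(u-c["cx"])/c["fx"]*z,(v-c["cy"])/c["fy"]*z,z]); return c["R"].T@(p-c["t"])
def ray_z(c,u,v,h):
    d=c["R"].T@np.array([(u-c["cx"])/c["fx"],(v-c["cy"])/c["fy"],1]); o=-c["R"].T@c["t"]
    return o+d*(h-o[2])/d[2]
def proj(c,X):
    p=c["R"]@np.array(X)+c["t"]; return np.array([c["fx"]*p[0]/p[2]+c["cx"],c["fy"]*p[1]/p[2]+c["cy"]])
E
python3 - <<'E'
from h import *
ims=[]
np.set_printoptions(precision=4,suppress=True)
for n in ("side","top"):
    c=capture(n); ims.append(c["frame"]); cv2.imwrite(f"pics/{n}0.png",c["frame"][:,:,::-1])
    print(n,c["fx"],c["R"].tolist(),-c["R"].T@c["t"])
    for l in ["lid_magazine","pusher","index_clip","cam_lever","upright_grip","t_bar","grip_centre","lever_tip","pusher_pointer","clip_index","smoothie","fresh_lid"]:
        r=search_frame(l,c)[:2]
        for d in r:
            u,v=d["xy"]; z=c["z_map"][int(v),int(u)]; print(l,round(d["p"],2),np.round([u,v]),world(c,u,v,z))
print(sense())
E
```

```text
side 356.6893882800002 [[0.8152115295366067, -0.5791632518941354, 0.00029960974030111294], [-0.25902114853876834, -0.3650524193093196, -0.8942285925679574], [0.5180137128689196, 0.7289078534436455, -0.4476104718032562]] [ 0.0277 -0.5933  0.5153]
lid_magazine 0.78 [270. 186.] [ 0.6829  0.2474 -0.0017]
pusher 0.9 [257. 167.] [0.5902 0.1908 0.1083]
upright_grip 0.96 [260. 165.] [0.5994 0.1895 0.1116]
t_bar 0.69 [259. 164.] [0.6005 0.1931 0.1127]
grip_centre 0.7 [258. 164.] [0.5954 0.1916 0.1144]
pusher_pointer 0.91 [259. 162.] [0.5822 0.1685 0.1327]
smoothie 0.71 [356. 230.] [ 0.5352 -0.222   0.1276]
fresh_lid 0.62 [298. 306.] [ 0.3947 -0.2211  0.0059]
top 355.5383137496763 [[-0.01719124035383249, -0.9987524607703525, -0.04688265521771158], [-0.9896631381299541, 0.023674340749941833, -0.14144397695493244], [0.14237743599976996, 0.0439664382821909, -0.9888354858230515]] [ 0.3681 -0.0013  1.0045]
lid_magazine 0.58 [227. 166.] [0.594  0.1334 0.0121]
pusher 0.79 [201. 154.] [0.5879 0.1735 0.1765]
index_clip 0.73 [204. 157.] [0.5762 0.1643 0.1916]
upright_grip 0.76 [202. 155.] [0.5802 0.1693
[... 191 characters left out ...]
769 0.1651 0.1946]
smoothie 0.91 [352. 162.] [ 0.5668 -0.1928  0.1404]
fresh_lid 0.82 [348. 236.] [ 0.3883 -0.1996  0.007 ]
{'time_s': 1.3, 'joints': array([ 79.6768,  22.0441,   0.4508,   0.0005, -68.4117, -14.8179]), 'joint_velocities': array([ 0.1371,  0.0485, -0.0171,  0.0617, -0.0751, -0.0005]), 'effort': array([  0.0004, -39.0475,  18.7616,   4.2244,   0.0155,  -0.    ]), 'tcp_pos': array([0.2655, 0.5658, 0.2415]), 'ee_rot': array([[ 0.9053, -0.4248, -0.    ],
       [-0.4248, -0.9053, -0.0001],
       [ 0.    ,  0.0001, -1.    ]]), 'wrist_force': array([ 0.494 ,  0.027 , -0.1701]), 'moment': array([-0.0027,  0.0272,  0.041 ]), 'gripper_force': 0.0, 'gripper_width': 1.0001646498511034}
```

```bash
python3 - <<'E'
import cv2,numpy as np
s=cv2.imread("pics/side0.png")[110:260,180:340]; t=cv2.imread("pics/top0.png")[90:240,150:310]
f=lambda a:cv2.resize(a,(640,600),interpolation=cv2.INTER_CUBIC)
cv2.imwrite("pics/s1.png",f(s));cv2.imwrite("pics/t1.png",f(t))
E
```

```text
(no output)
```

View pics/s1.png

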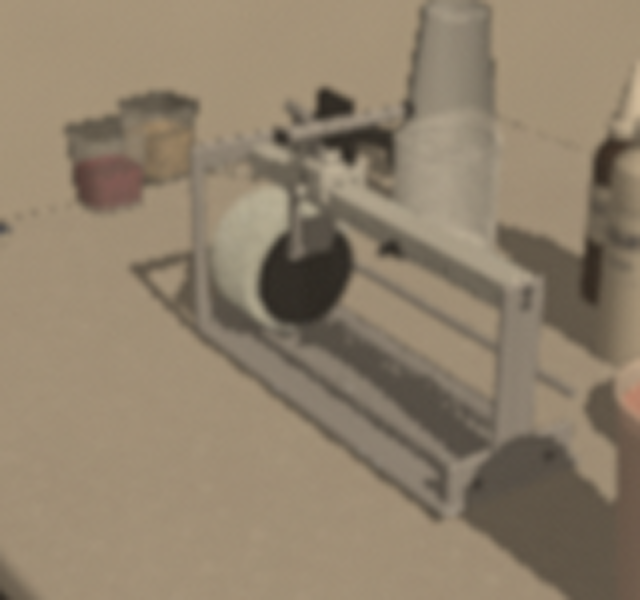

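View pics/t1.png

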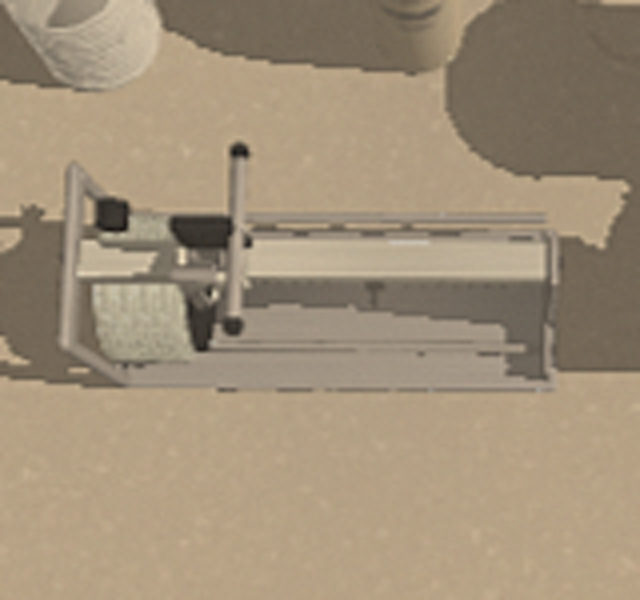

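```bash
cat >> h.py <<'E'
def shot(name,n=4):
    cs=[capture(name) for _ in range(n)]; c=cs[-1]; c["avg"]=np.mean([k["frame"].astype(float) for k in cs],0).astype(np.float32); return c
def rect(c,h,x0,x1,y0,y1,s=0.0005):
    # rows: world x descending, cols: world y descending (like the top picture)
    xs=np.arange(x1,x0,-s); ys=np.arange(y1,y0,-s); Y,X=np.meshgrid(ys,xs)
    P=np.stack([X,Y,np.full_like(X,h)],-1)@c["R"].T+c["t"]
    u=c["fx"]*P[...,0]/P[...,2]+c["cx"]; v=c["fy"]*P[...,1]/P[...,2]+c["cy"]
    return cv2.remap(c["avg"],u.astype(np.float32),v.astype(np.float32),cv2.INTER_CUBIC)
E
python3 - <<'E'
from h import *
np.set_printoptions(precision=4,suppress=True)
c=shot("top"); np.savez("c0.npz",**{k:c[k] for k in("avg","z_map","fx","fy","cx","cy","R","t")})
v,u=np.mgrid[90:240,150:310]; z=c["z_map"][90:240,150:310]
P=np.stack([(u-c["cx"])/c["fx"]*z,(v-c["cy"])/c["fy"]*z,z],-1).reshape(-1,3)
W=(P-c["t"])@c["R"]; W=W[(P[:,2]>0)]
for a,b in((.146,.158),(.188,.206)):
    m=W[(W[:,2]>a)&(W[:,2]<b)&(W[:,0]>.45)&(W[:,0]<.68)]
    q=m[:,:2]; med=np.median(q,0); print(a,len(q),med,q.min(0),q.max(0))
    if a<.18:
        k=np.abs(q[:,0]-med[0])<.02; p=np.polyfit(q[k,1],q[k,0],1); print("beam",p, q[k].min(0),q[k].max(0),np.median(m[:,2]))
for h in(.141,.198):
    im=rect(c,h,.46,.66,-.05,.25)
    cv2.imwrite(f"pics/r{int(h*1000)}.png",np.clip(im,0,255)[:,:,::-1])
r=np.vstack([cv2.imread("pics/r141.png")[:290],cv2.imread("pics/r198.png")[:290]]); cv2.imwrite("pics/r.png",r)
E
```

```text
0.146 1157 [0.5907 0.106 ] [ 0.5375 -0.0393] [0.6545 0.2696]
beam [0.0264 0.5873] [ 0.5709 -0.0393] [0.6103 0.2682] 0.15209204399051912
0.188 233 [0.5904 0.1517] [0.5352 0.1451] [0.6474 0.1855][ WARN:0@5.910] global loadsave.cpp:1063 imwrite_ Unsupported depth image for selected encoder is fallbacked to CV_8U.
```

View pics/r.png

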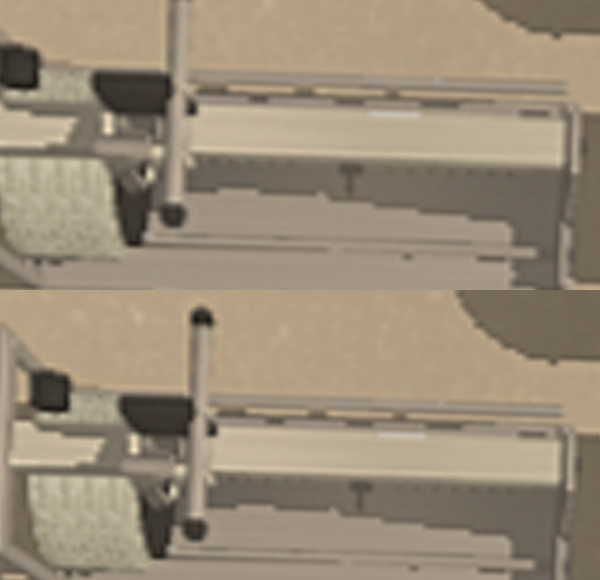

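```bash
python3 - <<'E'
from h import *
np.set_printoptions(precision=4,suppress=True,linewidth=150)
c=dict(np.load("c0.npz"))
# beam edges at z=.152
im=rect(c,.152,.46,.66,-.05,.25).mean(2)
pts=[]
for j in range(200,560,4):
    col=cv2.GaussianBlur(im[:,j:j+1],(1,5),0)[:,0]; g=np.diff(col)
    lo=150+np.argmin(g[150:190]) if 0 else None
    a=90+np.argmax(g[90:130]); b=145+np.argmin(g[145:185]); pts.append((.25-j*.0005,.66-(a+.5)*.0005,.66-(b+.5)*.0005))
p=np.array(pts); w=p[:,1]-p[:,2]; print("width",np.median(w))
k=np.abs(w-np.median(w))<.003
for q in (p[k,1],p[k,2],(p[k,1]+p[k,2])/2): print(np.polyfit(p[k,0],q,1))
im=rect(c,.141,.46,.66,-.05,.25).mean(2)
r=im[172:192].mean(0); print("lug",r[335:366]); d=np.clip(np.median(r[330:370])-4-r[335:366],0,None); print(.25-.0005*(335+(d*np.arange(31)).sum()/d.sum()))
im=rect(c,.198,.46,.66,-.05,.25).mean(2)
for a,b in((45,75),(75,100),(195,225)):
    r=im[a:b].mean(0); print("tbar",a,b,r[180:222:1].round())
    g=np.diff(cv2.GaussianBlur(r[None].astype(np.float32),(7,1),0)[0]); print(180+np.argmax(np.abs(g[180:200])),200+np.argmax(np.abs(g[200:222])))
E
```

```text
width 0.028000000000000025
[0.0587 0.601 ]
[0.0345 0.5762]
[0.0466 0.5886]
lug [107.7614 107.8778 107.8993 107.5625 106.6762 105.3577 104.0791 102.8654 101.2206  98.8672  95.6586  91.9916  88.6791  86.0345  84.6473  84.9823
  87.0333  90.0744  93.7189  97.2617 100.0171 101.7197 102.6728 103.2657 104.042  105.0846 105.8599 106.1903 106.4587 106.7987 107.1836]
0.07535693024537352
tbar 45 75 [159. 160. 162. 165. 166. 165. 159. 152. 144. 135. 127. 120. 116. 113. 113. 115. 120. 126. 133. 141. 148. 154. 158. 160. 162. 163. 161. 158. 155.
 153. 152. 152. 153. 154. 155. 156. 157. 158. 159. 159. 159. 159.]
188 200
tbar 75 100 [161. 161. 164. 166. 168. 166. 160. 152. 142. 132. 124. 118. 115. 115. 117. 122. 128. 135. 142. 150. 157. 161. 163. 164. 163. 163. 161. 159. 157.
 155. 154. 153. 154. 154. 155. 156. 157. 157. 158. 159. 159. 159.]
187 200
tbar 195 225 [ 96.  93.  91.  90.  91.  94.  99. 106. 113. 121. 129. 139. 147. 153. 158. 163. 168. 172. 174. 174. 170. 164. 156. 147. 137. 127. 119. 113. 109.
 106. 102. 101. 102. 104. 105. 105. 105. 105. 105. 105. 105. 105.]
189 203
```

```bash
python3 - <<'E'
from h import *
from scipy.stats import theilslopes
np.set_printoptions(precision=4,suppress=True,linewidth=150)
c=dict(np.load("c0.npz"))
im=cv2.GaussianBlur(rect(c,.152,.46,.66,-.05,.25).mean(2),(5,5),0)
for nm,a,b,s in(("up",85,125,1),("lo",140,185,-1)):
    g=s*np.diff(im,axis=0)[a:b,215:555]; i=g.argmax(0)
    y=.25-.0005*np.arange(215,555); x=.66-.0005*(a+i+.5)
    t=theilslopes(x,y); print(nm,t[:2],np.median(np.abs(x-t[0]*y-t[1])), x[::34])
v,u=np.mgrid[0:384,0:512]; z=c["z_map"]
P=np.stack([(u-c["cx"])/c["fx"]*z,(v-c["cy"])/c["fy"]*z,z],-1)[z>0]; W=(P-c["t"])@c["R"]
for h in(.22,.25,.28): 
    m=W[(W[:,2]>h)&(W[:,2]<.5)]; print(h,len(m)); 
    for bx in np.arange(.2,1.,.05):
        k=m[(m[:,0]>=bx)&(m[:,0]<bx+.05)]
        if len(k): print("  x",bx.round(2),"y",k[:,1].min(),k[:,1].max(),"zmax",k[:,2].max())
E
```

```text
up (np.float64(0.03351955307262573), np.float64(0.6058142458100558)) 0.004349162011173191 [0.6093 0.6143 0.6138 0.6078 0.6038 0.6018 0.6018 0.6028 0.6103 0.5988]
lo (np.float64(0.035353535353534825), np.float64(0.5762083333333334)) 0.0002171717171717269 [0.5807 0.5803 0.5797 0.5797 0.5783 0.5783 0.5777 0.5773 0.5763 0.5757]
0.22 4063
  x 0.2 y 0.4699022726871592 0.5328271164760379 zmax 0.33936624254681547
  x 0.25 y 0.46639645155269366 0.6076731854516736 zmax 0.3386500986320388
  x 0.5 y -0.3369451956592996 -0.32684975904669017 zmax 0.22641073904246184
  x 0.55 y -0.3387623750050978 -0.3087073102662809 zmax 0.2460628715225897
  x 0.6 y -0.41352162644896456 -0.3083237377325539 zmax 0.24609893094381805
  x 0.65 y -0.43747334116601233 -0.29138421006674986 zmax 0.25929449734807836
  x 0.7 y -0.4214767366110281 -0.2941878078160533 zmax 0.2606888547746295
  x 0.75 y -0.40159634267532257 0.2927614406065375 zmax 0.23613227486834923
  x 0.8 y 0.04623682465367949 0.3157544448046204 zmax 0.23499739077746387
0.25 1752
  x 0.2 y 0.4699022726871592 0.5328271164760379 zmax 0.33936624254681547
  x 0.25 y 0.46639645155269366 0.5453258126827795 zmax 0.3386500986320388
  x 0.65 y -0.38517259606453125 -0.30463982581461146 zmax 0.25929449734807836
  x 0.7 y -0.40372727840651745 -0.33494273124311585 zmax 0.2606888547746295
0.28 1338
  x 0.2 y 0.4699022726871592 0.5328271164760379 zmax 0.33936624254681547
  x 0.25 y 0.46639645155269366 0.5453258126827795 zmax 0.3386500986320388
```

Emit:
{"op": "drive_tool", "data": {"rows": [[100,21,-26,4,0,0,-0.078],[100,22,-26,4,0,0,-0.078],[100,22,-26,4,0,0,-0.078],[100,22,-26,4,0,0,-0.078],[100,22,-27,4,0,0,-0.078]]}}

```text
time_s: 1.92
tcp_pos: [0.3752, 0.4336, 0.2619]
ee_rot: [[0.673, -0.739, 0.0], [-0.739, -0.673, 0.0], [-0.0, -0.0, -1.0]]
wrist_force: [1.1, 0.7, -0.4]
gripper_width: 0.998
gripper_force: 0.0
```

Emit:
{"op": "drive_tool", "data": {"rows": [[100,22,-26,0,0,0,-0.078],[100,22,-26,0,0,0,-0.078],[100,22,-26,0,0,0,-0.078],[100,22,-27,0,0,0,-0.078],[100,22,-27,0,0,0,-0.078]]}}

```text
time_s: 2.33
tcp_pos: [0.4853, 0.3014, 0.2618]
ee_rot: [[0.341, -0.94, 0.0], [-0.94, -0.341, 0.0], [-0.0, -0.0, -1.0]]
wrist_force: [0.9, 0.7, 0.9]
gripper_width: 0.999
gripper_force: 0.0
```

Emit:
{"op": "drive_tool", "data": {"rows": [[100,22,-26,0,0,0,-0.078],[100,22,-26,0,0,0,-0.078],[100,22,-26,0,0,0,-0.078],[100,22,-27,0,0,0,-0.078],[100,22,-27,0,0,0,-0.078]]}}

```text
time_s: 2.75
tcp_pos: [0.5954, 0.1693, 0.2617]
ee_rot: [[-0.042, -0.999, 0.0], [-0.999, 0.042, 0.0], [-0.0, -0.0, -1.0]]
wrist_force: [0.3, 0.8, 0.9]
gripper_width: 1.0
gripper_force: 0.0
```

```bash
python3 - <<'E'
from h import *
np.set_printoptions(precision=4,suppress=True,linewidth=150)
s=sense(); print(s["time_s"],s["tcp_pos"],s["ee_rot"].tolist(),s["joints"])
c=shot("side",3); s=sense(); print(s["tcp_pos"],s["ee_rot"].tolist())
cv2.imwrite("pics/s2.png",cv2.resize(np.clip(c["avg"][100:220,190:350],0,255)[:,:,::-1],(800,600),interpolation=cv2.INTER_CUBIC))
E
```

```text
2.75 [0.5954 0.1693 0.2617] [[-0.041650213896664484, -0.9991322138064798, 0.0002810987812344671], [-0.9991322444891791, 0.04165024934632191, 0.00012145535969493494], [-0.00013305779674002737, -0.00027579621450777507, -0.9999999531160343]] [ 30.8387  20.73     1.3819   0.0024 -70.6345 -33.2265]
[0.5956 0.1688 0.261 ] [[-0.04172106140994636, -0.9991291106331748, -0.000610999336215935], [-0.9991292153574178, 0.04172129808868696, -0.00037987506579766414], [0.0004050359220803398, 0.0005946184964289303, -0.9999997411873394]][ WARN:0@4.000] global loadsave.cpp:1063 imwrite_ Unsupported depth image for selected encoder is fallbacked to CV_8U.
```

View pics/s2.png

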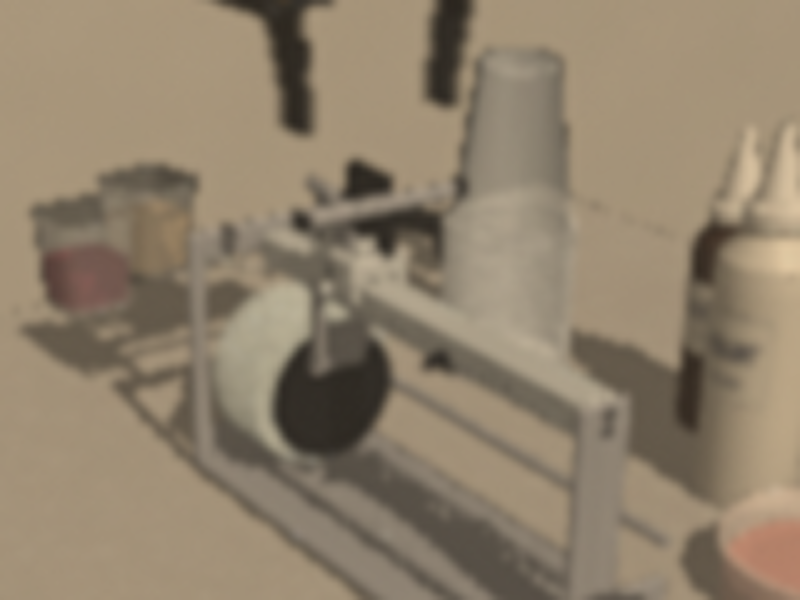

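Emit:
{"op": "drive_tool", "data": {"rows": [[100,-1.5,2.5,-10,0,0,0.007],[100,0,0,-15,0,0,0],[100,0,0,-15,0,0,0],[100,0,0,-13,0,0,0],[100,0,0,-12,0,0,0]]}}

```text
time_s: 3.32
tcp_pos: [0.5915, 0.1747, 0.1951]
ee_rot: [[-0.028, -1.0, -0.001], [-1.0, 0.028, -0.0], [0.0, 0.001, -1.0]]
wrist_force: [0.4, 0.8, -0.5]
gripper_width: 1.0
gripper_force: 0.0
```

Emit:
{"op": "drive_tool", "data": {"rows": [[100,0,-1.5,0,0,0,0],[100,0,-1.5,0,0,0,0],[100,0,-1.5,0,0,0,0],[100,0,-1.5,0,0,0,0],[100,0,0,0,0,0,0]]}}

```text
time_s: 3.73
tcp_pos: [0.5933, 0.1678, 0.1976]
ee_rot: [[-0.031, -1.0, 0.002], [-1.0, 0.031, 0.002], [-0.002, -0.002, -1.0]]
wrist_force: [-0.7, 0.7, 0.6]
gripper_width: 1.001
gripper_force: 0.6
```

Emit:
{"op": "drive_tool", "data": {"rows": [[100,-0.1,-3,-0.3,0,0,0],[100,-0.2,-6,-0.3,0,0,0],[100,-0.3,-8,0,0,0,0],[100,-0.3,-8,0,0,0,0],[100,-0.3,-8,0,0,0,0]]}}

```text
time_s: 4.15
tcp_pos: [0.5924, 0.1362, 0.1974]
ee_rot: [[-0.031, -1.0, 0.003], [-1.0, 0.031, 0.004], [-0.004, -0.003, -1.0]]
wrist_force: [-1.5, 6.8, 2.8]
gripper_width: 1.002
gripper_force: 3.4
```

Emit:
{"op": "drive_tool", "data": {"rows": [[100,-0.4,-12,0,0,0,0],[100,-0.4,-12,0,0,0,0],[100,-0.4,-12,0,0,0,0],[100,-0.3,-9,0,0,0,0],[100,-0.1,-3,0,0,0,0]]}}

```text
time_s: 4.57
tcp_pos: [0.5907, 0.0871, 0.1974]
ee_rot: [[-0.032, -0.999, 0.003], [-0.999, 0.032, 0.004], [-0.004, -0.003, -1.0]]
wrist_force: [-2.3, 7.7, 4.3]
gripper_width: 1.0
gripper_force: 3.5
```

```bash
python3 - <<'E'
from h import *
np.set_printoptions(precision=4,suppress=True,linewidth=150)
P=[]
cs=[]
for i in range(4):
    c=capture("side"); cs.append(c["frame"].astype(float)); s=sense(); P.append(s["tcp_pos"]); 
print(np.array(P),s["wrist_force"],s["ee_rot"][:,0])
for l in("pusher_pointer","clip_index","index_clip","t_bar"):
    for d in search_frame(l,c)[:2]: print(l,d["p"],d["xy"])
a=np.mean(cs,0); np.savez("c1.npz",avg=a.astype(np.float32),**{k:c[k] for k in("fx","fy","cx","cy","R","t")})
cv2.imwrite("pics/s3.png",cv2.resize(a[135:195,235:315].clip(0,255).astype(np.uint8)[:,:,::-1],(800,600),interpolation=cv2.INTER_CUBIC))
# predicted pixels
d=np.array([.0345,.9994]);ex=np.array([.9994,-.0345]);O=np.array([.5882+.0345*.151,.151])-.0375*d
f=lambda x,y,z:proj(c,[*(O+x*ex+y*d),z])
print("lug",f(-.0265,-.0389,.141),f(-.012,-.0389,.141)); 
for v in(.07,.08,.09): print(v,"pointer",f(-.025,.06-v,.1465),"tbar-x end",f(-.052,.0375-v,.198))
E
```

```text
[[0.5907 0.0869 0.1974]
 [0.5907 0.0872 0.1974]
 [0.5907 0.0874 0.1974]
 [0.5907 0.0875 0.1973]] [-2.0363  4.8222  3.4807] [-0.0312 -0.9995 -0.0028]
pusher_pointer 0.8 [274.9, 170.9]
t_bar 0.79 [278.2, 170.1]
lug [274.421  171.5844] [278.8676 170.3704]
0.07 pointer [268.5352 165.9476] tbar-x end [265.2996 152.2336]
0.08 pointer [270.7171 167.167 ] tbar-x end [267.5844 153.4109]
0.09 pointer [272.9338 168.4057] tbar-x end [269.9078 154.608 ]
```

View pics/s3.png

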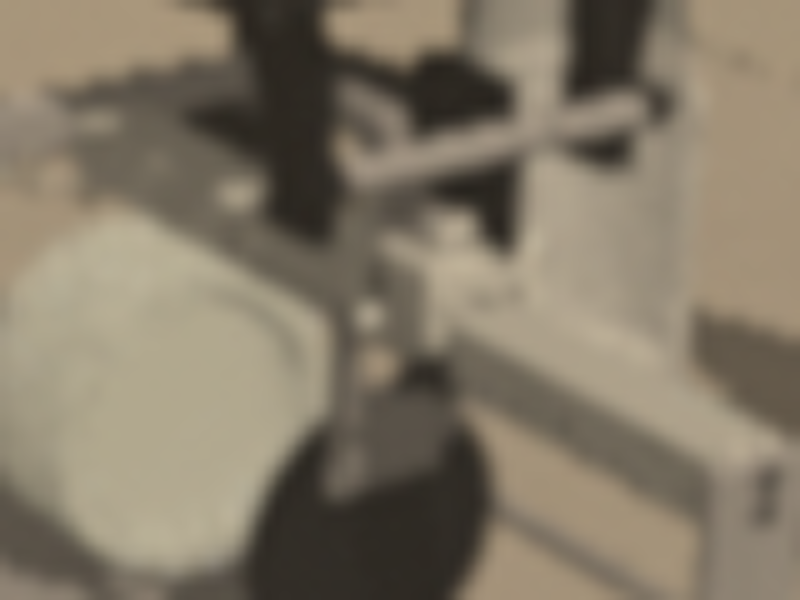

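Emit:
{"op": "drive_tool", "data": {"rows": [[100,-0.2,-6,0,0,0,0],[100,-0.2,-6,0,0,0,0],[100,-0.1,-4,0,0,0,0],[100,0,-1,0,0,0,0],[100,0,0,0,0,0,0]]}}

```text
time_s: 5.38
tcp_pos: [0.5902, 0.0707, 0.1973]
ee_rot: [[-0.031, -1.0, 0.003], [-1.0, 0.031, 0.003], [-0.003, -0.003, -1.0]]
wrist_force: [-1.9, 6.0, 3.6]
gripper_width: 1.002
gripper_force: 2.9
```

```bash
python3 - <<'E'
from h import *
np.set_printoptions(precision=4,suppress=True,linewidth=150)
cs=[capture("side")["frame"].astype(float) for i in range(6)]; s=sense(); print(s["tcp_pos"],s["wrist_force"])
a=np.mean(cs,0); A=cv2.resize(a[150:190,250:303].clip(0,255).astype(np.uint8)[:,:,::-1],(800,600),interpolation=cv2.INTER_CUBIC)
c=shot("top",4); s=sense(); print(s["tcp_pos"],s["time_s"])
np.savez("c2.npz",side=a,**{k:c[k] for k in("avg","z_map","fx","fy","cx","cy","R","t")})
B=rect(c,.198,.52,.66,0.01,.16,.00025).clip(0,255).astype(np.uint8)[:,:,::-1]
cv2.imwrite("pics/s4.png",A); cv2.imwrite("pics/t4.png",B)
E
```

```text
[0.5902 0.0708 0.1973] [-2.3066  6.3406  3.9678]
[0.5902 0.0708 0.1973] 5.8833
```

View pics/s4.png

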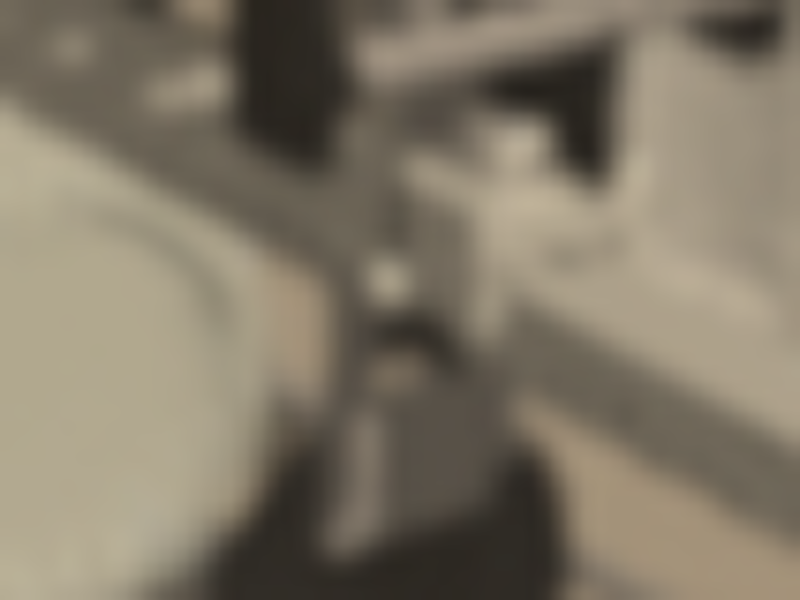

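View pics/t4.png

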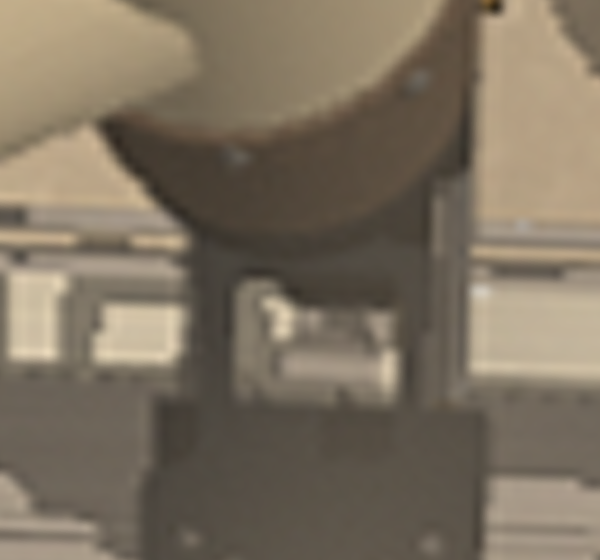

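```bash
python3 - <<'E'
from h import *
np.set_printoptions(precision=4,suppress=True,linewidth=160)
for n in("c0","c2"):
    c=dict(np.load(n+".npz"))
    v,u=np.mgrid[0:384,0:512]; z=c["z_map"]
    W=((np.stack([(u-c["cx"])/c["fx"]*z,(v-c["cy"])/c["fy"]*z,z],-1))-c["t"])@c["R"]
    Z=W[...,2]; m=(z>0)&(Z>.189)&(Z<.208)&(W[...,0]>.53)&(W[...,0]<.66)&(W[...,1]>0)&(W[...,1]<.2)
    for r in np.unique(v[m]):
        k=m&(v==r); print(n,r,"x%.4f"%W[k][:,0].mean(),"u",u[k],"y",W[k][:,1].round(4),"z",W[k][:,2].round(3)) if r%2==0 else 0
c=dict(np.load("c2.npz")); im=rect(c,.198,.52,.66,0.01,.16,.00025).mean(2)
for a in(190,215,250,300,350): print(a,im[a:a+20].mean(0)[396:500:3].round())
E
```

```text
c0 126 x0.6471 u [208 209 210] y [0.1511 0.149  0.1468] z [0.206 0.205 0.204]
c0 128 x0.6432 u [207 208 209 210 211] y [0.1539 0.1524 0.1493 0.1469 0.1451] z [0.204 0.199 0.203 0.203 0.2  ]
c0 130 x0.6385 u [207 208 209 210] y [0.1545 0.1518 0.1496 0.1471] z [0.2   0.202 0.201 0.202]
c0 132 x0.6332 u [207 208 209 210] y [0.1541 0.1521 0.1489 0.147 ] z [0.202 0.201 0.205 0.202]
c0 134 x0.6284 u [207 208 209 210] y [0.1542 0.1517 0.1495 0.1468] z [0.202 0.203 0.202 0.203]
c0 136 x0.6234 u [207 208 209 210] y [0.154  0.1517 0.1491 0.1469] z [0.203 0.202 0.203 0.203]
c0 138 x0.6186 u [207 208 209 210] y [0.154  0.1515 0.1495 0.1469] z [0.203 0.204 0.202 0.203]
c0 140 x0.6139 u [207 208 209 210] y [0.1542 0.1514 0.1491 0.1475] z [0.202 0.204 0.203 0.199]
c0 142 x0.6090 u [207 208 209 210] y [0.1538 0.1513 0.1493 0.1475] z [0.203 0.204 0.202 0.199]
c0 144 x0.6039 u [207 208 209 210] y [0.1541 0.151  0.149  0.1471] z [0.202 0.205 0.204 0.201]
c0 146 x0.5995 u [208 209 210] y [0.1516 0.1493 0.1473] z [0.203 0.202 0.2  ]
c0 148 x0.5941 u [193 194 195 196 198 200 202 204 205 207 208 209 210] y
[... 2568 characters left out ...]
6.  66.  66.  66.  63.  59.  59.  69.  85. 100. 108. 105.  99.  96.  96.  96.  96.  95.  95.  99. 104. 110. 119. 129. 138. 145. 151.
 152. 152. 153. 152.]
250 [ 76.  76.  76.  76.  76.  76.  76.  76.  74.  72.  73.  78.  86.  93.  96.  95.  93.  94.  96.  98.  99.  96.  95.  99. 107. 116. 125. 131. 133. 134. 133.
 130. 128. 126. 126.]
300 [ 86.  82.  80.  78.  76.  76.  77.  77.  76.  75.  76.  80.  84.  88.  89.  88.  88.  92.  97. 101. 100.  93.  91. 104. 125. 147. 166. 174. 177. 179. 179.
 176. 174. 173. 173.]
350 [136. 111.  92.  77.  66.  66.  72.  77.  82.  87.  91.  94.  95.  94.  92.  89.  89.  94.  99. 104. 101.  95.  97. 113. 133. 155. 171. 178. 180. 183. 182.
 179. 178. 178. 178.]
```

```bash
cat > cmp.py <<'E'
from h import *
c=dict(np.load("c1.npz")); a0=cv2.imread("pics/side0.png")[:,:,::-1].astype(np.float32)
a2=np.load("c2.npz")["side"].astype(np.float32)
d=np.array([.0345,.9994]);ex=np.array([.9994,-.0345]);O=np.array([.5882+.0345*.151,.151])-.0375*d
f=lambda x,y,z:proj(c,[*(O+x*ex+y*d),z])
E
python3 - <<'E'
from cmp import *
np.set_printoptions(precision=2,suppress=True,linewidth=170)
def crop(a,cx,cy,marks,w=20,h=26,s=20):
    M=np.float32([[1/s,0,cx-w/2],[0,1/s,cy-h/2]])
    o=cv2.warpAffine(a,M,(w*s,h*s),flags=cv2.INTER_CUBIC|cv2.WARP_INVERSE_MAP).clip(0,255).astype(np.uint8)[:,:,::-1].copy()
    for m,col in marks:
        p=tuple(int(q) for q in (np.array(m)-[cx-w/2,cy-h/2])*s); cv2.circle(o,p,3,col,-1)
    return o
L=[(f(-.0265,-.0389,.141),(0,0,255)),(f(-.012,-.0389,.141),(0,0,255))]
p0=[(f(-.025,.06,.1465),(0,255,0))]; p2=[(f(-.025,.06-.0955,.1465),(0,255,0)),(f(-.019,.06-.0955,.1465),(0,255,0))]
A=crop(a0,*L[0][0],L); B=crop(a2,*L[0][0],L+p2)
cv2.imwrite("pics/cmp.png",np.hstack([A,B]))
print([m[0] for m in L+p0+p2])
g0=a0.mean(2);g2=a2.mean(2)
x,y=f(-.022,.06,.1465).round().astype(int); print(x,y); print(g0[y-5:y+6,x-5:x+7].round())
x,y=f(-.022,-.0355,.1465).round().astype(int); print(x,y);print(g2[y-5:y+6,x-5:x+7].round())
x,y=f(-.0195,-.0389,.141).round().astype(int); print(x,y);print(g0[y-5:y+6,x-6:x+7].round())
E
```

```text
[array([274.42, 171.58]), array([278.87, 170.37]), array([254.17, 157.92]), array([274.17, 169.1 ]), array([276.02, 168.6 ])]
255 158
[[ 95.  95.  95.  95.  90.  83.  86.  98. 108. 122. 144. 159.]
 [ 95.  95.  94.  94.  90.  81.  83.  94. 102. 116. 141. 157.]
 [100.  94.  91.  93.  96.  93.  90.  96. 104. 116. 140. 154.]
 [117. 100.  91.  97. 114. 121. 110. 102. 105. 116. 135. 149.]
 [142. 120.  95.  99. 127. 139. 120. 104. 102. 111. 130. 141.]
 [160. 138. 105.  97. 116. 128. 113.  99.  99. 108. 127. 136.]
 [164. 147. 111.  89.  99. 113. 108.  98.  95. 103. 123. 131.]
 [163. 146. 110.  88. 101. 123. 127. 116. 101. 101. 111. 119.]
 [164. 147. 111.  94. 113. 139. 150. 142. 125. 108. 100. 101.]
 [166. 146. 113.  99. 122. 141. 154. 154. 142. 119.  98.  91.]
 [162. 145. 113. 102. 118. 130. 137. 139. 128. 110.  94.  86.]]
275 169
[[ 96.  97.  99.  97.  95.  87.  84.  96. 105. 109. 121. 142.]
 [ 92.  96. 100.  99.  95.  87.  84.  96. 102. 104. 112. 136.]
 [ 89.  92.  97.  99. 101.  99.  94.  99. 103. 104. 111. 132.]
 [ 99.  92.  92.  98. 115. 128. 120. 108. 105. 106. 111. 129.]
 [118. 102. 
[... 486 characters left out ...]
46. 151. 153. 154.]
 [ 99.  96.  97.  97.  96.  98. 103. 109. 118. 129. 139. 148. 151.]
 [110. 101.  97.  96.  95.  96.  97.  97. 102. 110. 120. 131. 140.]
 [126. 115. 106.  98.  94.  93.  86.  86.  91.  98. 104. 111. 121.]
 [137. 132. 122. 108.  90.  78.  67.  66.  78.  91.  99. 100. 105.]
 [142. 140. 132. 109.  78.  59.  50.  49.  66.  84.  95.  98.  98.]
 [142. 141. 130. 103.  71.  54.  50.  47.  57.  78.  91.  97.  98.]
 [141. 140. 129. 106.  84.  79.  79.  69.  66.  75.  87.  94.  95.]
 [142. 140. 135. 124. 114. 114. 113. 103.  93.  93.  97.  99.  95.]
 [139. 140. 139. 137. 135. 135. 135. 131. 123. 120. 119. 115. 107.]
 [131. 134. 138. 140. 141. 141. 141. 140. 137. 137. 137. 133. 125.]]
```

View pics/cmp.png

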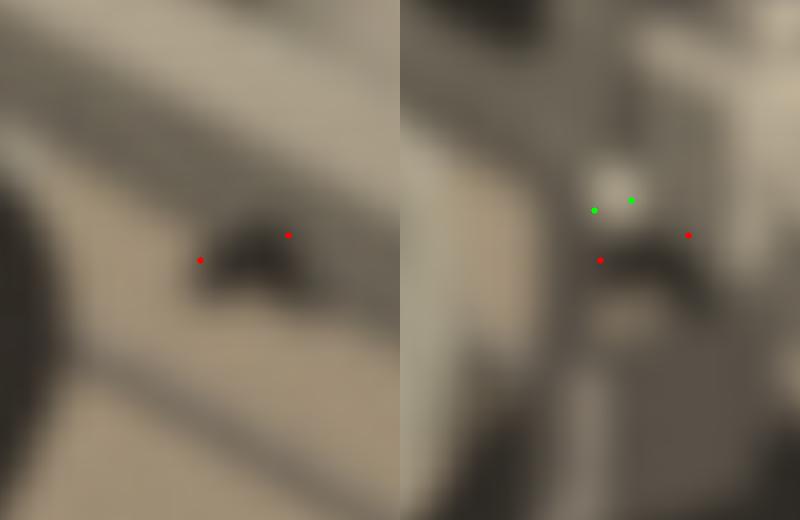

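Emit:
{"op": "drive_tool", "data": {"rows": [[100,0,-1.2,-0.5,0,0,0],[100,0,-1.2,-0.5,0,0,0],[100,0,0,0,0,0,0]]}}

```text
time_s: 6.13
tcp_pos: [0.5906, 0.0686, 0.1966]
ee_rot: [[-0.031, -1.0, 0.004], [-1.0, 0.031, 0.003], [-0.003, -0.004, -1.0]]
wrist_force: [-1.4, 7.1, 4.1]
gripper_width: 0.998
gripper_force: 3.2
```

```bash
cat > m.py <<'E'
from h import *
np.set_printoptions(precision=4,suppress=True,linewidth=150)
cs=[capture("side")["frame"].astype(float) for i in range(6)]; a=np.mean(cs,0).mean(2)
p=a[163:172,270:281]; i,j=np.unravel_index(p[2:8,3:8].argmax(),(6,5)); i+=2;j+=3
q=lambda l,c,r:.5*(l-r)/(l-2*c+r)
print("dot",270+j+q(*p[i,j-1:j+2]),163+i+q(*p[i-1:i+2,j]))
c=shot("top",4); z=c["z_map"]; v,u=np.mgrid[0:384,0:512]
W=((np.stack([(u-c["cx"])/c["fx"]*z,(v-c["cy"])/c["fy"]*z,z],-1))-c["t"])@c["R"]
for r in(154,155,156,157):
    m=(v==r)&(W[...,2]>.187)&(W[...,2]<.208)&(W[...,1]<.11)&(W[...,1]>.05); print(r,W[m][[0,-1]] if m.any() else None,u[m])
s=sense(); print(s["time_s"],s["tcp_pos"],s["wrist_force"],s["gripper_width"],s["gripper_force"])
E
python3 m.py
```

```text
dot 275.4063291139241 168.65850815850817
154 None []
155 [[0.5795 0.0828 0.1873]
 [0.5791 0.0686 0.1874]] [238 241 244]
156 [[0.5758 0.0847 0.1926]
 [0.5759 0.066  0.19  ]] [237 238 239 240 241 242 243 244 245]
157 [[0.5699 0.0855 0.2067]
 [0.5699 0.0855 0.2067]] [236]
6.6333 [0.5906 0.0686 0.1966] [-0.6047  6.8008  3.856 ] 1.000749725095676 3.144096750766039
```

Emit:
{"op": "drive_tool", "data": {"rows": [[85,0,-0.4,0,0,0,0],[70,0,0,0,0,0,0],[60,0,0,0,0,0,0],[50,0,0,0,0,0,0],[42,0,0,0,0,0,0]]}}

```text
time_s: 7.05
tcp_pos: [0.5895, 0.0683, 0.1953]
ee_rot: [[-0.031, -1.0, 0.001], [-1.0, 0.031, 0.003], [-0.003, -0.001, -1.0]]
wrist_force: [-2.4, 6.1, 1.1]
gripper_width: 0.71
gripper_force: 3.4
```

Emit:
{"op": "drive_tool", "data": {"rows": [[42,0,0,0,0,0,0],[42,0,0,0,0,0,0]]}}

```text
time_s: 7.22
tcp_pos: [0.5872, 0.0678, 0.195]
ee_rot: [[-0.031, -0.999, -0.006], [-1.0, 0.031, 0.002], [-0.002, 0.006, -1.0]]
wrist_force: [-11.7, 7.8, 8.2]
gripper_width: 0.557
gripper_force: 9.3
```

```bash
python3 m.py
```

```text
dot 275.3568019093079 168.65198237885463
154 None []
155 None []
156 None []
157 None []
7.7167 [0.5868 0.0675 0.1956] [-9.0844  6.4915  7.7813] 0.42221597244908715 7.662823545815485
```

Emit:
{"op": "drive_tool", "data": {"rows": [[36,0,0,0,0,0,0],[30,0,0,0,0,0,0],[24,0,0,0,0,0,0],[15,0,0,0,0,0,0],[5,0,0,0,0,0,0]]}}

```text
time_s: 8.13
tcp_pos: [0.5905, 0.0676, 0.1959]
ee_rot: [[-0.03, -1.0, 0.003], [-1.0, 0.03, 0.002], [-0.002, -0.003, -1.0]]
wrist_force: [0.2, 4.9, 1.7]
gripper_width: 0.216
gripper_force: 32.7
```

Emit:
{"op": "drive_tool", "data": {"rows": [[0,0,0,0,0,0,0],[0,0,0,0,0,0,0],[0,0,0,0,0,0,0],[0,0,0,0,0,0,0],[0,0,0,0,0,0,0]]}}

```text
time_s: 8.55
tcp_pos: [0.5905, 0.0675, 0.1959]
ee_rot: [[-0.03, -1.0, 0.002], [-1.0, 0.03, 0.002], [-0.002, -0.002, -1.0]]
wrist_force: [0.6, 5.2, 2.3]
gripper_width: 0.212
gripper_force: 32.7
```

```bash
python3 m.py; python3 - <<'E'
from h import *
c=shot("side",4); cv2.imwrite("pics/s5.png",cv2.resize(c["avg"][130:190,240:320].clip(0,255).astype(np.uint8)[:,:,::-1],(800,600),interpolation=cv2.INTER_CUBIC))
E
```

```text
dot 275.2852348993289 168.65350877192984
154 None []
155 None []
156 None []
157 None []
9.05 [0.5905 0.0675 0.1959] [-0.2514  5.5484  3.1773] 0.21310068820315706 32.6993829748244
```

View pics/s5.png

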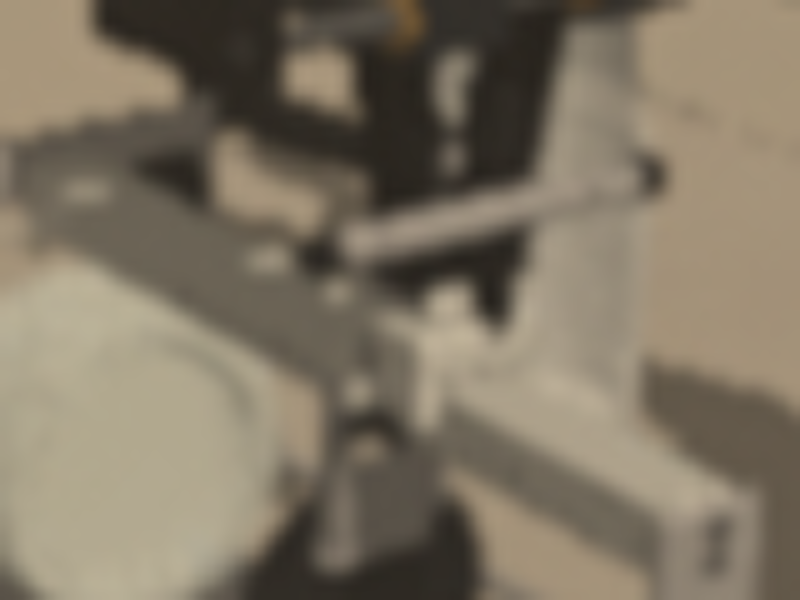

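```bash
python3 - <<'E'
from cmp import *
c5=shot("side",6)["avg"]
def samp(a,X,Y,Z):
    P=np.stack([O[0]+X*ex[0]+Y*d[0],O[1]+X*ex[1]+Y*d[1],Z],-1)@c["R"].T+c["t"]
    return cv2.remap(a,(c["fx"]*P[...,0]/P[...,2]+c["cx"]).astype(np.float32),(c["fy"]*P[...,1]/P[...,2]+c["cy"]).astype(np.float32),cv2.INTER_CUBIC).mean(2)
ncc=lambda a,b:np.corrcoef(a.ravel(),b.ravel())[0,1]
X,S=np.meshgrid(np.arange(-.048,.049,.001),np.arange(-.008,.0081,.0005))
V=np.arange(.092,.106,.0005)
for nm,dx,dy,dz in(("tbar",1,0,1),):   # strip across bar in z
    T=samp(a0,X,0*X+.0375,.198+S)
    r=[ncc(T,samp(c5,X,0*X+.0375-v,.198+S)) for v in V]; print(nm,V[np.argmax(r)],max(r)); 
    b=samp(c5,X,0*X+.0375-.0985,.198+S).mean(1); print((T.mean(1)).round(),b.round())
# pointer/dot and carriage side, plane x=-.022
Y,S=np.meshgrid(np.arange(-.012,.0121,.0005),np.arange(-.004,.02,.0005))
T=samp(a0,0*Y-.022,.06+Y,.1465+S); r=[ncc(T,samp(c5,0*Y-.022,.06-v+Y,.1465+S)) for v in V]; print("side",V[np.argmax(r)],max(r),np.round(r,3))
E
```

```text
tbar 0.0985 0.7939036969443052
[ 70.  71.  73.  75.  77.  80.  83.  86.  90.  94.  98. 102. 107. 111.
 115. 119. 123. 126. 129. 132. 134. 135. 136. 136. 136. 135. 133. 131.
 129. 126. 123. 120. 117.] [ 85.  86.  86.  87.  88.  89.  92.  94.  97. 100. 104. 108. 112. 116.
 120. 124. 128. 131. 134. 136. 138. 139. 140. 139. 138. 136. 133. 130.
 126. 122. 117. 113. 108.]
side 0.096 0.6502435482784474 [ 0.461  0.5    0.536  0.568  0.595  0.617  0.634  0.645  0.65   0.649
  0.642  0.629  0.61   0.585  0.554  0.519  0.479  0.436  0.389  0.34
  0.289  0.236  0.182  0.128  0.074  0.021 -0.032 -0.083]
```

```bash
python3 -c "
from station import *
s=sense();print(s['gripper_width'],s['gripper_force'],s['wrist_force']);print(finish_job())"
```

```text
0.2211156813391261 32.699266147683375 [-0.87072653  5.32773179  2.17717643]
the job is handed in; nothing more can be done
None
```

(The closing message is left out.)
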